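Hang the catch pail and hold the keg vent open

TASK

Get ready to vent the keg line: take the small metal pail with the wooden knob on its handle, hang it by its arched handle on the red hook so that it hangs free, and let go of it. Then turn the knurled collar of the valve until the keyway hidden inside drops over the pin, push the collar down fully home against its spring, and finish there: the program ends while still holding the collar pushed home, the pail still hanging. Leave the mugs, bottle, jar and wrench where they are.

Things in the scene. Friction and masses are not known exactly. Their poses are not given: they have to be found in the camera images.
- unit: The fixed vent unit: a steel base plate 150 x 370 mm, 12 mm thick, standing on the counter, with a hook column near its +y end and the valve near its -y end. Origin on the counter level with the hook and the valve, midway between them (they are 240 mm apart along its y axis). Its x axis points away from the robot along the hook's arm, from the open side to the column; z up.
- hook_trough (a point): Lowest point of the red hook's 8 mm thick wire (wire centre, 165 mm above the counter), at (0, +120 mm) in the unit's x, y. The wire runs along the unit's x axis: from the column (22 mm thick, 197 mm high, 100 mm behind this point, at +x) it slopes down 12 mm to the trough, then turns up to the tip. A bar hung on it settles with its centre 8 mm above this point.
- hook_tip (a point): Upturned tip of the hook's wire (wire centre; the wire ends in a 4 mm radius ball), 24 mm in front (-x) of the trough and 22 mm above it.
- pail_knob (a point): Centre of the upright wooden knob (24 mm diameter, 44 mm high) on top of the pail's handle: grasp here from above. 150 mm above the pail's underside, on its axis. Its y axis is the direction of the handle's arch, its z axis points up.
- pail_bar (a point): Top middle of the pail's arched handle (centre of the 8 mm thick bar), 26 mm below pail_knob, 124 mm above the underside. The bar slopes down by 10 mm over 34 mm to both sides along the pail's y axis, then goes down to the rim (97 mm apart), so a hook under it centres itself. The hook must pass under the bar along the pail's x axis.
- collar_mid (a point): Middle of the valve's loose knurled collar, on its axis: an aluminium sleeve 50 mm in diameter (52 over the knurls), 72 mm high, closed black top 36 mm above this point, lower edge 36 mm below. At the start it rests on the hidden pin with this point 75 mm above the counter; dropped over the pin it is at 66 mm, on a spring ring; fully home it is at 58 mm.
- spring_seat (a joint): Travel of the hidden spring ring under the collar, in m: 0 when free, 0.008 when the collar is fully home (hard stop). It takes 3.6 N to begin to move and 8.4 N at the stop, less the collar's weight; let go, it pushes the collar up 8 mm again.
- valve_foot (a point): Centre of the valve on the base plate's top, 12 mm above the counter, on the collar's axis; fixed to the unit.
- stein: Bystander: white ceramic mug, 76 mm diameter, 100 mm high, with a side handle; stands to the left or right, on the other side from the pail. Origin at the centre of its underside.
- stein_back: Bystander: the same kind of mug, beyond the unit. Origin at the centre of its underside.
- bottle: Bystander: green bottle, 62 mm diameter, 200 mm high. Origin at the centre of its underside.
- jar: Bystander: amber jar, 70 mm diameter, 90 mm high. Origin at the centre of its underside.
- wrench: Bystander: steel wrench lying flat on the counter before the robot. Origin under its middle.
- pail: The light metal pail (about 250 g, 100 mm across the rim, 75 mm high) with an arched handle over its mouth; stands to the left or right. Origin at the centre of its underside, z up, y along the arch. When hung, its underside is about 49 mm above the counter.
- collar: The same collar (about 160 g; origin 22 mm below collar_mid). It fits over an inner post with about 1 mm play. Its keyway is 3 to 4 mm wider than the pin (about 0.1 rad of play to each side); the pin crosses the post at an unknown angle. Turning clockwise seen from above, 0.4 to 1.4 rad from the start, finds it. A push of 2 to 5 N between small turns shows the drop.
- spout_end (a point): Open lower end of the fixed brass spout (10 mm pipe), level with the trough, 37 mm behind it (unit's +x) and 24 mm to its +y side. The pipe rises to 197 mm above the counter and goes back to the column. It ends above the rim of the hung pail.
Things that resemble listed ones, but are neither listed nor needed, are in the scene too. What is shaped like the pail but turquoise is not meant.

How it is judged (in metres and radians):
On the way, in this order (a step that is already met when the one before it is completed fails the run):
1. the pail hangs by its handle on the hook, touched by nothing else (distance between pail_bar and hook_trough below 0.022 m and angle between pail_bar's own z axis and vertical below 0.35 rad and contact force between each of the arm, the fingers and pail below 0.2 N and contact force between unit and pail above 0.8 N), for 0.3 s.
2. the collar has dropped over the pin (z of collar_mid in the frame of unit below 0.0685 m and horizontal distance between collar_mid and valve_foot below 0.006 m), for 0.05 s.
At the end, for the whole second after the job is handed in: Pail hangs on the hook (bar's middle within 22 mm of the trough, tilt under 0.35 rad), untouched by the robot; collar on the valve's axis (6 mm, 0.12 rad), pushed home (within 2.5 mm of the stop, spring ring down over 6 mm) and held there by the robot (over 2 N) (all of step 1 and z of collar_mid in the frame of unit below 0.0605 m and horizontal distance between collar_mid and valve_foot below 0.006 m and angle between collar_mid's own z axis and vertical below 0.12 rad and value of joint spring_seat above 0.006 m and contact force between any of the fingers, the arm and collar above 2 N); the arm keeps its last pose, push and grip.
It fails at once if a mug is moved by more than 30 mm or knocked over (distance of any of stein, stein_back from where it was at the start of the episode above 0.03 m or angle between any of stein, stein_back's own z axis and vertical above 0.3 rad).
It fails at once if the bottle is moved by more than 30 mm or knocked over (distance of bottle from where it was at the start of the episode above 0.03 m or angle between bottle's own z axis and vertical above 0.3 rad).
It fails at once if the jar is moved by more than 30 mm or knocked over (distance of jar from where it was at the start of the episode above 0.03 m or angle between jar's own z axis and vertical above 0.3 rad).
It fails at once if the wrench is moved by more than 30 mm (distance of wrench from where it was at the start of the episode above 0.03 m).
It also fails if it takes over 72 s, if anything falls off the work surface, if the arm or the gripper's body presses on something with over 40 N, if the wrist force passes 120 N, or if a joint passes its speed limit or range.

ROBOT

A 6-joint arm with a two-finger parallel gripper is mounted at the origin on the work surface. World frame = base frame: x ahead of the robot, y to its left, z up, the work surface at z = 0. Lengths are in m, angles in degrees, forces in N, time in s.
With the tool pointing down it reaches from about 0.25 to 0.725 m from the base axis. Payload 9.7 kg.
Tool frame: the origin (TCP) lies midway between the tips of the shut fingers; the grasp point (between the pads) lies 19 mm behind it; x points along the fingers, y is the direction in which the jaws open and shut, and the axes are right-handed (so a half turn about x gives the same grasp; the last joint's range is limited). The gripper opens to 85 mm and grips with 20 to 120 N. Pads are 22 mm wide; open, the fingers measure 114 mm over their backs; the gripper's body (76 mm by 85 mm) begins 54 mm behind the grasp point. The pads swing forward as they close: fully open they stand 13 mm farther back than shut.
Start: joints at [-69.385, 4.979, 10.078, 95.1, 0, 90], TCP at [0.194, -0.515, 0.231] pointing down, gripper open.
Joint ranges: [-179.16, 179.16], [-48.56, 103.87], [-65.8, 70.77], [-126.05, 130.52], [-82.76, 87.17], [-180, 180]. Speed limits (degrees/s): [127.2, 127.2, 147.25, 180, 180, 180].

INTERFACE

Orientations are given as [roll, pitch, yaw] about the fixed x, y, z axes, in that order (R = Rz(yaw) Ry(pitch) Rx(roll)).
In Python, from workcell import bot, cams gives the robot as it stands.
- The arm moves only by the tool apply_moves, never from a script. Its argument "commands" is a list of rows, each a list of 5 numbers: the shift along the tool's x, y, z in m, then the turn about the tool's x in rad, then the opening, from -1 (shut) to 1 (fully open). In form: [[tx, ty, tz, roll, hand], ...]. A call has 1 to 12 rows; each row is the pose to reach, as a shift and turn from the pose measured when the call began, along the tool's axes at that moment; what a row does not reach only later rows make up. A row lasts 1/10 s, in which the tool goes at most 50 mm and 8.59 degrees, less where a joint would pass 70% of its speed; a pose out of reach is approached as far as the arm can. A call with a gripper value outside its range is refused whole. The fingers move at their own pace and stop on an object; "newtons" is the grip in N (left out, the last holds). Time passes only in rows, so rows that repeat a pose let the fingers close. It gives the time, the measured TCP pose, the force and the opening at its end, in the units of the state.
- bot.get_obs(): the state, without advancing time (a new reading comes with each control period).
- cams.camera(name): name is "scene" or "top"; returns a dict with "frame" (400x640x3 uint8, blue, green, red), "depth" (400x640 float32, m along the optical axis (not along the pixel's ray), 0 where there is no reading), "camera_matrix" (3x3 intrinsics, pixels), "D" ([k1, k2, p1, p2, k3] as OpenCV has them; the pictures are not rectified), "R" (3x3) and "t" (3): a world point X has camera coordinates R X + t. Camera axes: x right, y down, z forward; pixel columns grow to the right and rows downward; lengths in m; the calibration is good to about 2 mm. A picture is of the moment at which its call begins.
- bot.job_done(): hands the job in, once; it reports no verdict.
Trained networks look in the newest picture that a camera, given by its name, has taken for a name from the list of things; names that differ only in an ending like _2 or _b are one class to them, and where a whole thing is asked for, a point or a joint stands for the part that bears it (a point fixed in the world has none). Each returns a list of dicts, best first, with "confidence" (0 to 1); they miss things now and then, are a little off and sometimes report something else, mostly with a low value. They report only what shows in the picture. A call takes as long as a camera call. They do not tell look-alikes from the thing itself.
- cams.spot_in(name, camera): "rect" ([left, top, right, bottom] in pixels, round what is visible of it).
The state is a dict: "time": time; "q": joint angles; "qd": joint speeds; "joint_efforts": joint torques, N m; "ee_pos": TCP position; "tcp_rot": TCP orientation; "wrist_force": force on the tool from outside, world axes, zero at the start; "torque": the same for the moment, N m; "opening": finger opening in m.
Only numpy, scipy, OpenCV 4.12 (cv2) and the standard library are available. Lean on these libraries where they do the work, as an engineer would, in place of code of your own. Each camera call takes 0.05 s, during which the arm holds its last target. There are 200 camera calls.

## Working session

There is one attempt and no reset: what is moved stays moved. The work goes in short steps, Python scripts to look and compute and a tool call to move; the robot and the scene stay as the last step left them, time stands still between calls to the robot, and variables do not carry over. Pictures are saved under pics/ and viewed, about 8 in all and at most 12, crops included, and the job is handed in when it is done.

Besides the shell and the picture viewer there is one more tool, called after "Request:" as name([rows], argument=value, ...), one row to a line, values as JSON. apply_moves: Moves the arm, as the interface text tells. Its arguments: {"type":"object","properties":{"commands":{"type":"array"},"newtons":{"type":"number"}},"required":["commands"]}

```bash
mkdir -p pics; cat > h.py <<'E'
import numpy as np, cv2
from workcell import bot, cams
def world(c,us,vs,ds):
    p=cv2.undistortPoints(np.stack([us,vs],1).astype(np.float64).reshape(-1,1,2),c['camera_matrix'],np.array(c['D'],float)).reshape(-1,2)
    X=np.c_[p*np.array(ds)[:,None],ds]
    return (X-np.array(c['t']).ravel())@np.array(c['R'])
def cloud(c):
    v,u=np.nonzero(c['depth']>0)
    return world(c,u,v,c['depth'][v,u]),u,v
E
python3 - <<'E'
from h import *
print(bot.get_obs())
for n in ("scene","top"):
    c=cams.camera(n); cv2.imwrite(f"pics/{n}1.png",c['frame']); np.savez(f"{n}1.npz",**{k:np.array(v) for k,v in c.items()})
    print(n,(-np.array(c['R']).T@np.array(c['t']).ravel()).round(3))
    for k in ("pail","pail_knob","collar","hook_tip","hook_trough","unit","spout_end","pail_bar"):
        print(k,[(np.round(d['rect']).tolist(),round(d['confidence'],2)) for d in cams.spot_in(k,n)][:3])
E
```

```text
{'time': 0.0, 'q': array([-6.93842928e+01,  5.01055408e+00,  1.00348532e+01,  9.50974124e+01,
       -2.08513823e-04,  9.00001582e+01]), 'qd': array([-0.10145825, -0.07922404,  0.07164698,  0.05656083,  0.03449566,
       -0.0449889 ]), 'joint_efforts': array([-8.91180862e-04, -5.20385993e+01,  4.64802468e+01,  1.64211768e-02,
        4.14009332e-05,  1.84738028e-06]), 'ee_pos': array([ 0.19357857, -0.514582  ,  0.23059186]), 'tcp_rot': array([-89.83643884,  89.92688643, 110.77911027]), 'wrist_force': array([-0.3504871 ,  0.48456457,  0.71039978]), 'torque': array([-0.03792218,  0.01310348, -0.01139459]), 'opening': 0.0854459401413714}
scene [1.02  0.603 1.216]
pail [([297.0, 81.0, 330.0, 128.0], 0.87), ([260.0, 103.0, 291.0, 150.0], 0.79)]
pail_knob [([297.0, 81.0, 328.0, 129.0], 0.86), ([263.0, 100.0, 295.0, 151.0], 0.81), ([365.0, 323.0, 395.0, 356.0], 0.31)]
collar [([276.0, 172.0, 297.0, 197.0], 0.88)]
hook_tip [([246.0, 188.0, 350.0, 293.0], 0.86)]
hook_trough [([247.0, 186.0, 350.0, 292.0], 0.6)]
unit [([247.0, 184.0, 352.0, 292.0], 0.62)]
spout_end [([244.0, 186.0, 350.0, 292.0], 0.96)]
pail_bar [([262.0, 103.0, 290.0, 150.0], 0.85), ([302.0, 80.0, 327.0, 132.0], 0.78), ([277.0, 172.0, 295.0, 200.0], 0.16)]
top [ 0.29  -0.009  1.478]
pail [([407.0, 262.0, 442.0, 290.0], 0.95), ([408.0, 214.0, 439.0, 244.0], 0.56), ([194.0, 218.0, 228.0, 240.0], 0.39)]
pail_knob [([408.0, 264.0, 442.0, 290.0], 0.84), ([404.0, 220.0, 440.0, 245.0], 0.81)]
collar [([350.0, 183.0, 367.0, 200.0], 0.56)]
hook_tip [([267.0, 139.0, 379.0, 210.0], 0.59)]
hook_trough [([268.0, 142.0, 377.0, 212.0], 0.77)]
unit [([270.0, 141.0, 375.0, 212.0], 0.77)]
spout_end [([266.0, 138.0, 378.0, 209.0], 0.61)]
pail_bar [([409.0, 262.0, 443.0, 291.0], 0.74), ([406.0, 214.0, 439.0, 244.0], 0.7)]
```

View pics/scene1.png

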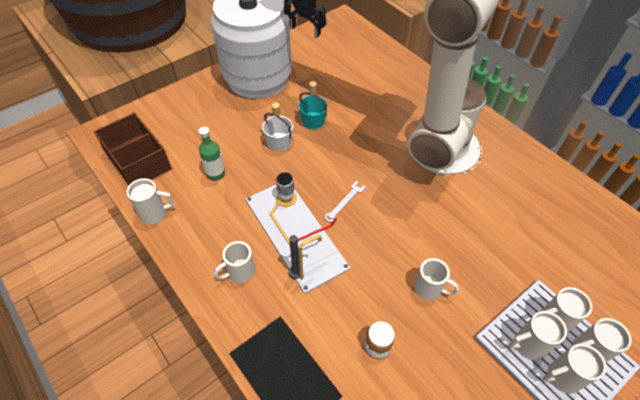

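View pics/top1.png

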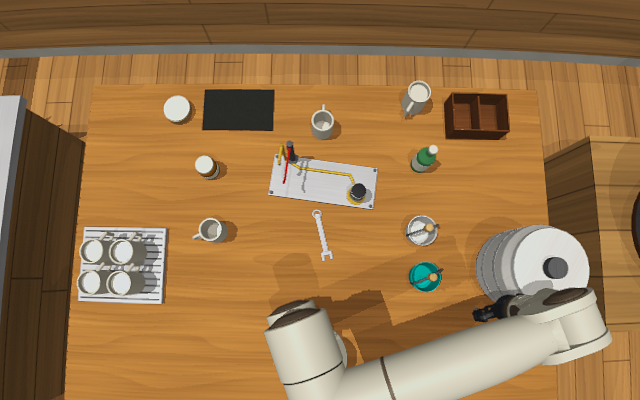

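Scene picture: the metal pail is at top (422,230) and scene (278,130). The turquoise look-alike is at top (425,277). The unit is at top (322,180), with its hook at (287,170) and collar at (358,190). Next I'll measure with depth.

```bash
python3 - <<'E'
from h import *
def near(P,x,y,r): return np.hypot(P[:,0]-x,P[:,1]-y)<r
for n in ("top","scene"):
    c=dict(np.load(n+"1.npz")); P,u,v=cloud(c)
    # seeds
    if n=="top":
        i=(abs(u-422)<3)&(abs(v-230)<4); print("pailseed",np.median(P[i],0))
        seed=np.median(P[i],0)[:2]; j=(abs(u-358)<3)&(abs(v-189)<3); cs=np.median(P[j],0); print('collar seed',cs)
    m=near(P,*seed,.08)
    for lo,hi in ((.132,.185),(.085,.13),(.06,.08)):
        k=m&(P[:,2]>lo)&(P[:,2]<hi); 
        if k.sum(): print(n,'pail',lo,k.sum(),P[k].mean(0).round(4),P[k].min(0).round(3),P[k].max(0).round(3))
    k=m&(P[:,2]>.078)&(P[:,2]<.13)
    print(P[k].round(3).tolist()[:60])
    k=near(P,*cs[:2],.045)&(P[:,2]>.1)&(P[:,2]<.125); print(n,'collartop',k.sum(),P[k].mean(0),cv2.minEnclosingCircle(P[k][:,:2].astype(np.float32)))
    f=c['frame'].astype(int); b,g,r=[f[v,u,q] for q in range(3)]
    red=(r>130)&(g<70)&(b<70)&(P[:,2]>.1)&(P[:,2]<.25)
    print(n,'red',red.sum()); print(P[red].round(3).tolist()[:40])
    k=near(P,cs[0],cs[1]+.24,.16)&(P[:,2]>.188)&(P[:,2]<.206); print('z197',k.sum(),P[k].round(3).tolist()[:40])
    k=near(P,cs[0],cs[1]+.12,.27)&(P[:,2]>.007)&(P[:,2]<.018)&(np.ptp(np.c_[r,g,b],axis=1)<30)&(r>120)
    rc=cv2.minAreaRect(P[k][:,:2].astype(np.float32)); print(n,'plate',k.sum(),rc,P[k].mean(0))
    x,y,w,h=(240,125,150,100) if n=="top" else (230,90,130,210)
    if n=="top": im=cv2.resize(f[y:y+h,x:x+w].astype(np.uint8),None,fx=5,fy=5); A=im
    else: B=cv2.resize(f[165:295,235:355].astype(np.uint8),None,fx=4.5,fy=4.5)
cv2.imwrite("pics/crop2.png",B)
E
```

```text
pailseed [ 0.42677647 -0.37568025  0.0074223 ]
collar seed [ 0.55700324 -0.14781369  0.11022016]
top pail 0.132 68 [ 0.4267 -0.3624  0.1622] [ 0.415 -0.377  0.134] [ 0.439 -0.353  0.173]
top pail 0.085 55 [ 0.4232 -0.3509  0.1127] [ 0.409 -0.412  0.087] [ 0.445 -0.314  0.128]
top pail 0.06 129 [ 0.4301 -0.3661  0.0711] [ 0.378 -0.413  0.06 ] [ 0.475 -0.314  0.08 ]
[[0.467, -0.388, 0.081], [0.451, -0.408, 0.079], [0.444, -0.401, 0.113], [0.444, -0.405, 0.111], [0.445, -0.412, 0.1], [0.44, -0.389, 0.12], [0.44, -0.394, 0.116], [0.44, -0.397, 0.116], [0.441, -0.402, 0.112], [0.441, -0.406, 0.108], [0.442, -0.412, 0.097], [0.437, -0.393, 0.119], [0.437, -0.398, 0.112], [0.438, -0.403, 0.107], [0.439, -0.409, 0.097], [0.433, -0.393, 0.119], [0.426, -0.349, 0.124], [0.426, -0.353, 0.121], [0.426, -0.354, 0.128], [0.423, -0.34, 0.121], [0.423, -0.342, 0.126], [0.423, -0.345, 0.125], [0.423, -0.349, 0.122], [0.423, -0.352, 0.125], [0.423, -0.355, 0.126], [0.42, -0.331, 0.117], [0.42, -0.335, 0.115], [0.42, -0.337, 0.119], [0.42, -0.34, 0.119], [0.42, -0.344, 0.118], [0.42, -0.346, 0.122], [0
[... 5932 characters left out ...]
.627, 0.107, 0.192], [0.626, 0.11, 0.194], [0.686, 0.07, 0.2], [0.685, 0.072, 0.201], [0.682, 0.072, 0.198], [0.679, 0.072, 0.195], [0.679, 0.077, 0.201], [0.676, 0.077, 0.198], [0.674, 0.079, 0.199], [0.64, 0.104, 0.196], [0.639, 0.106, 0.197], [0.636, 0.106, 0.194], [0.634, 0.108, 0.195], [0.631, 0.108, 0.193], [0.63, 0.111, 0.195], [0.627, 0.111, 0.193], [0.69, 0.07, 0.199], [0.688, 0.072, 0.198], [0.686, 0.073, 0.198], [0.683, 0.074, 0.196], [0.682, 0.077, 0.2], [0.68, 0.078, 0.199], [0.678, 0.079, 0.198], [0.676, 0.08, 0.198]]
scene plate 4218 ((0.5851883292198181, -0.027661800384521484), (0.4005674421787262, 0.3643355369567871), 46.787010192871094) [ 0.60294038 -0.01292098  0.01263222]
```

View pics/crop2.png

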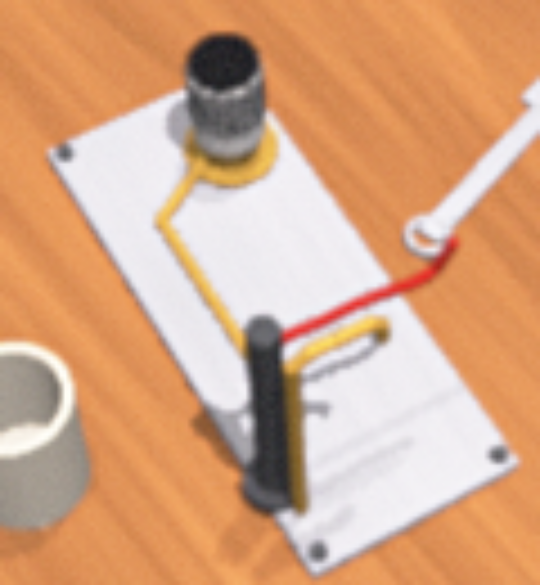

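Request:
apply_moves([
  [0, -0.06, -0.273, 0.03, 1],
  [0, -0.06, -0.273, 0.03, 1],
  [0, -0.06, -0.273, 0.03, 1],
  [0, -0.06, -0.273, 0.03, 1],
  [0, -0.06, -0.273, 0.03, 1],
  [0, -0.06, -0.273, 0.03, 1],
  [0, -0.06, -0.273, 0.03, 1],
  [0, -0.06, -0.273, 0.03, 1],
  [0, -0.06, -0.273, 0.03, 1],
], newtons=40)

```text
time: 1.8
ee_pos: [0.4275, -0.3629, 0.2313]
tcp_rot: [13.3, 90.0, -147.8]
wrist_force: [-0.9, -0.0, -0.6]
opening: 0.0854
```

```bash
cat > go.py <<'E'
import sys; from h import *
from scipy.spatial.transform import Rotation as Ro
def st():
    s=bot.get_obs(); R=Ro.from_euler('xyz',s['tcp_rot'],degrees=True).as_matrix(); return s,R
def go(x,y,z,ang):
    s,R=st(); d=R.T@(np.array([x,y,z])-s['ee_pos']); a=np.degrees(np.arctan2(R[1,1],R[0,1]))
    print('t',round(s['time'],2),'tcp',s['ee_pos'].round(4),'yang',a.round(1),'down',R[:,0].round(3),'q',s['q'].round(1),'F',s['wrist_force'].round(1),'open',round(s['opening'],4))
    da=(ang-a+180)%360-180
    print('move',d.round(4),'roll',round(-np.radians(da),3))
if __name__=="__main__": go(*map(float,sys.argv[1:5]))
E
python3 go.py 0.428 -0.3625 0.136 -71
```

```text
t 1.8 tcp [ 0.4275 -0.3629  0.2313] yang -71.1 down [-0. -0. -1.] q [-40.3   6.5  11.7  95.2  -0.  120.8] F [-0.9 -0.  -0.6] open 0.0854
move [ 0.0953 -0.0002 -0.0007] roll -0.002
```

Request:
apply_moves([
  [0, 0, 0, -0.15, 1],
  [0, 0, 0, -0.3, 1],
  [0, 0, 0, -0.45, 1],
  [0, 0, 0, -0.6, 1],
  [0, 0, 0, -0.75, 1],
  [0, 0, 0, -0.9, 1],
  [0, 0, 0, -1.05, 1],
  [0, 0, 0, -1.2, 1],
  [0, 0, 0, -1.35, 1],
  [0, 0, 0, -1.5, 1],
  [0, 0, 0, -1.57, 1],
  [0, 0, 0, -1.57, 1],
])

```text
time: 3.0
ee_pos: [0.4265, -0.3638, 0.2315]
tcp_rot: [-26.6, 90.0, -97.9]
wrist_force: [-0.5, -0.1, -0.7]
opening: 0.0853
```

Request:
apply_moves([
  [0, 0, 0, -0.15, 1],
  [0, 0, 0, -0.3, 1],
  [0, 0, 0, -0.45, 1],
  [0, 0, 0, -0.6, 1],
  [0, 0, 0, -0.75, 1],
  [0, 0, 0, -0.9, 1],
  [0, 0, 0, -1.05, 1],
  [0, 0, 0, -1.2, 1],
  [0, 0, 0, -1.35, 1],
  [0, 0, 0, -1.5, 1],
  [0, 0, 0, -1.57, 1],
  [0, 0, 0, -1.57, 1],
])

```text
time: 4.2
ee_pos: [0.4259, -0.3643, 0.2316]
tcp_rot: [-108.3, 90.0, -89.7]
wrist_force: [-0.3, -0.8, -0.3]
opening: 0.0854
```

```bash
python3 go.py 0.428 -0.3625 0.135 109
```

```text
t 4.2 tcp [ 0.4259 -0.3643  0.2316] yang 108.6 down [ 0.    -0.001 -1.   ] q [-40.5   6.4  11.7  95.2  -0.  -59.1] F [-0.3 -0.8 -0.3] open 0.0854
move [0.0966 0.0011 0.0026] roll -0.007
```

Descend with a preceding lateral fix, then grip.

Request:
apply_moves([
  [0.0, 0.001, 0.0025, 0, 1],
  [0.035, 0.001, 0.0025, 0, 1],
  [0.07, 0.001, 0.0025, 0, 1],
  [0.096, 0.001, 0.0025, 0, 1],
  [0.096, 0.001, 0.0025, 0, 1],
  [0.096, 0.001, 0.0025, 0, -1],
  [0.096, 0.001, 0.0025, 0, -1],
  [0.096, 0.001, 0.0025, 0, -1],
  [0.096, 0.001, 0.0025, 0, -1],
  [0.096, 0.001, 0.0025, 0, -1],
  [0.096, 0.001, 0.0025, 0, -1],
  [0.096, 0.001, 0.0025, 0, -1],
], newtons=40)

```text
time: 5.4
ee_pos: [0.4284, -0.3631, 0.1368]
tcp_rot: [-71.1, 89.8, -52.5]
wrist_force: [0.5, -1.3, 5.1]
opening: 0.0229
```

```bash
python3 go.py 0.428 -0.3625 0.135 109
```

```text
t 5.4 tcp [ 0.4284 -0.3631  0.1368] yang 108.6 down [ 0.002 -0.002 -1.   ] q [-40.3   5.5   0.2  84.5  -0.  -58.8] F [ 0.5 -1.3  5.1] open 0.0229
move [ 0.0018  0.0007 -0.0002] roll -0.008
```

Request:
apply_moves([
  [-0.03, 0, 0, 0, -1],
  [-0.06, 0, 0, 0, -1],
  [-0.081, 0, 0, 0, -1],
  [-0.081, 0, 0, 0, -1],
])

```text
time: 5.8
ee_pos: [0.429, -0.3635, 0.2205]
tcp_rot: [-63.2, 89.6, -44.7]
wrist_force: [-0.5, -0.5, -2.5]
opening: 0.0228
```

```bash
python3 go.py 0.46 0.107 0.218 82.6
```

```text
t 5.8 tcp [ 0.429  -0.3635  0.2205] yang 108.6 down [ 0.005 -0.005 -1.   ] q [-40.3   6.1  10.1  93.6  -0.  -58.8] F [-0.5 -0.5 -2.5] open 0.0228
move [4.000e-04 4.362e-01 1.791e-01] roll 0.453
```

Request:
apply_moves([
  [0, 0.03, 0.012, 0.03, -1],
  [0, 0.07, 0.029, 0.07, -1],
  [0, 0.115, 0.047, 0.12, -1],
  [0, 0.16, 0.066, 0.17, -1],
  [0, 0.205, 0.084, 0.22, -1],
  [0, 0.25, 0.103, 0.27, -1],
  [0, 0.295, 0.121, 0.32, -1],
  [0, 0.34, 0.14, 0.37, -1],
  [0, 0.38, 0.156, 0.41, -1],
  [0, 0.415, 0.17, 0.44, -1],
  [0, 0.436, 0.179, 0.453, -1],
  [0, 0.436, 0.179, 0.453, -1],
])

```text
time: 7.0
ee_pos: [0.4594, 0.1092, 0.2164]
tcp_rot: [-57.1, 89.7, -64.4]
wrist_force: [0.3, -0.7, -1.7]
opening: 0.0227
```

```bash
python3 go.py 0.50 0.1015 0.218 82.6; python3 - <<'E'
from h import *
for n in("top","scene"):
    c=cams.camera(n); np.savez(n+"2.npz",**{k:np.array(v) for k,v in c.items()}); cv2.imwrite(f"pics/{n}2.png",c['frame'])
P,u,v=cloud(c); a=c['frame']
k=(np.hypot(P[:,0]-.46,P[:,1]-.107)<.085)&(P[:,2]>.05); h=np.histogram(P[k][:,2],30); print(h[0],h[1].round(3))
print(u[k].min(),u[k].max(),v[k].min(),v[k].max())
x=max(u[k].min()-80,0);y=max(v[k].min()-80,0)
cv2.imwrite("pics/c3.png",cv2.resize(a[y:y+180,x:x+220],None,fx=3.3,fy=3.3)); print(x,y)
E
```

```text
t 7.0 tcp [0.4594 0.1092 0.2164] yang 82.8 down [ 0.002 -0.005 -1.   ] q [13.5 -6.  -2.5 93.5 -0.3 20.8] F [ 0.3 -0.7 -1.7] open 0.0227
move [-0.0015 -0.0026  0.0413] roll 0.003
[ 353  217  245  277   27   61   27   73   77  131  131  209   64  174
  203  166  192  213  157  202  428  540  509  489  434  282  442  744
 1292 2228] [0.077 0.098 0.119 0.14  0.16  0.181 0.202 0.223 0.244 0.264 0.285 0.306
 0.327 0.348 0.369 0.389 0.41  0.431 0.452 0.473 0.493 0.514 0.535 0.556
 0.577 0.597 0.618 0.639 0.66  0.681 0.701]
349 436 14 236
269 0
```

View pics/c3.png

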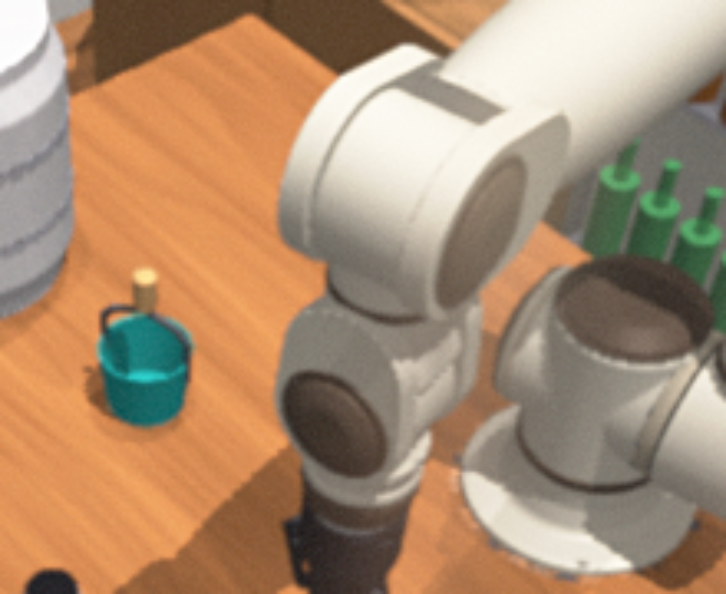

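The crop cut the pail off (only the arm and the turquoise pail show), so I'll take a lower crop and measure the rim from the same data.

```bash
python3 - <<'E'
from h import *
c=dict(np.load("scene2.npz")); P,u,v=cloud(c)
k=(np.hypot(P[:,0]-.46,P[:,1]-.109)<.075)&(P[:,2]>.05)&(P[:,2]<.172)
Q=P[k]; h=np.histogram(Q[:,2],np.arange(.07,.175,.005)); print(h[0])
r=Q[(Q[:,2]>.145)&(Q[:,2]<.162)]
print(len(r),cv2.minEnclosingCircle(r[:,:2].astype(np.float32)),r.mean(0))
for side in (1,-1):
    s=Q[(side*(Q[:,1]-.109)>.035)]; print(side,len(s),np.percentile(s[:,2],[50,90,98]) if len(s) else '')
    s=Q[(side*(Q[:,0]-.459)>.035)]; print('x',side,len(s),np.percentile(s[:,2],[50,90,98]) if len(s) else '')
print(u[k].min(),u[k].max(),v[k].min(),v[k].max())
cv2.imwrite("pics/c4.png",cv2.resize(c['frame'][130:300,235:435],None,fx=3.5,fy=3.5))
E
```

```text
[  0   3 119 141  54  52  56  48  52  60  59  60  55  60  66  64  89  53
   8   7]
209 ((0.45957979559898376, 0.10903146117925644), 0.05203615501523018) [0.46401098 0.108898   0.15242577]
1 168 [0.13318068 0.15695509 0.1684543 ]
x 1 198 [0.12805316 0.15419569 0.15720614]
-1 263 [0.12473781 0.15457833 0.16376677]
x -1 183 [0.12702174 0.15286118 0.15690921]
349 385 194 236
```

View pics/c4.png

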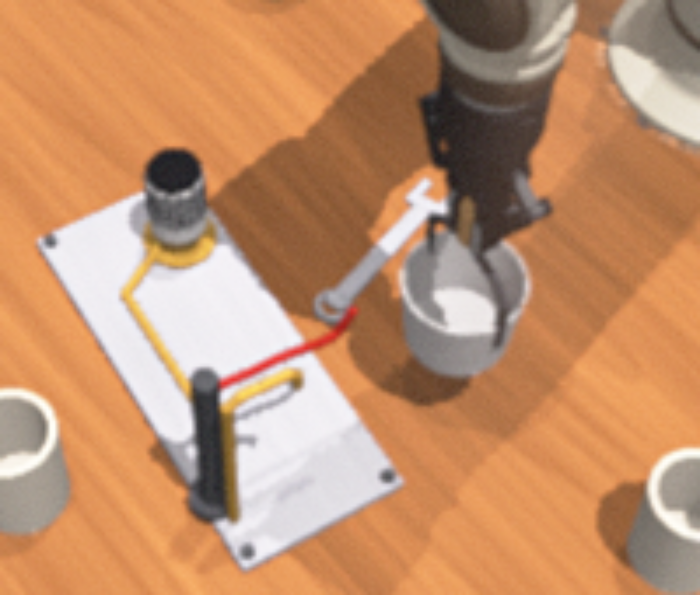

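The pail is upright, its rim is at about z 0.155, and it is centred on the TCP. The hook tip is at about crop (350,312), clear in front of it. Now I'll slide it along unit +x.

Request:
apply_moves([
  [0, -0.002, 0.01, 0, -1],
  [0, -0.002, 0.03, 0, -1],
  [0, -0.002, 0.05, 0, -1],
  [0, -0.002, 0.065, 0, -1],
  [0, -0.002, 0.08, 0, -1],
  [0, -0.002, 0.095, 0, -1],
  [0, -0.002, 0.11, 0, -1],
  [0, -0.002, 0.12, 0, -1],
  [0, -0.002, 0.1265, 0, -1],
  [0, -0.002, 0.1265, 0, -1],
  [0, -0.002, 0.1265, 0, -1],
])

```text
time: 8.2
ee_pos: [0.5844, 0.0887, 0.2173]
tcp_rot: [-60.4, 89.7, -67.7]
wrist_force: [-1.7, 0.4, -2.7]
opening: 0.023
```

```bash
python3 go.py 0.5846 0.091 0.185 82.6
```

```text
t 8.2 tcp [0.5844 0.0887 0.2173] yang 82.7 down [ 0.002 -0.005 -1.   ] q [ 8.8 10.4 14.5 94.  -0.3 16.1] F [-1.7  0.4 -2.7] open 0.023
move [ 0.0323  0.0025 -0.0002] roll 0.001
```

Request:
apply_moves([
  [0.006, 0.0025, 0, 0, -1],
  [0.012, 0.0025, 0, 0, -1],
  [0.018, 0.0025, 0, 0, -1],
  [0.023, 0.0025, 0, 0, -1],
  [0.027, 0.0025, 0, 0, -1],
  [0.03, 0.0025, 0, 0, -1],
  [0.033, 0.0025, 0, 0, -1],
  [0.033, 0.0025, 0, 0, -1],
])

```text
time: 9.0
ee_pos: [0.585, 0.0911, 0.1862]
tcp_rot: [-39.1, 89.6, -46.4]
wrist_force: [-3.1, 0.7, 8.0]
opening: 0.023
```

```bash
python3 go.py 0.5846 0.091 0.185 82.6; python3 - <<'E'
from h import *
c=cams.camera("scene")
cv2.imwrite("pics/c5.png",cv2.resize(c['frame'][150:300,235:385],None,fx=4,fy=4))
E
```

```text
t 9.0 tcp [0.585  0.0911 0.1862] yang 82.7 down [ 0.005 -0.005 -1.   ] q [ 9.   9.9 10.5 90.4 -0.3 16.3] F [-3.1  0.7  8. ] open 0.023
move [ 0.0012 -0.0001 -0.0004] roll 0.001
```

View pics/c5.png

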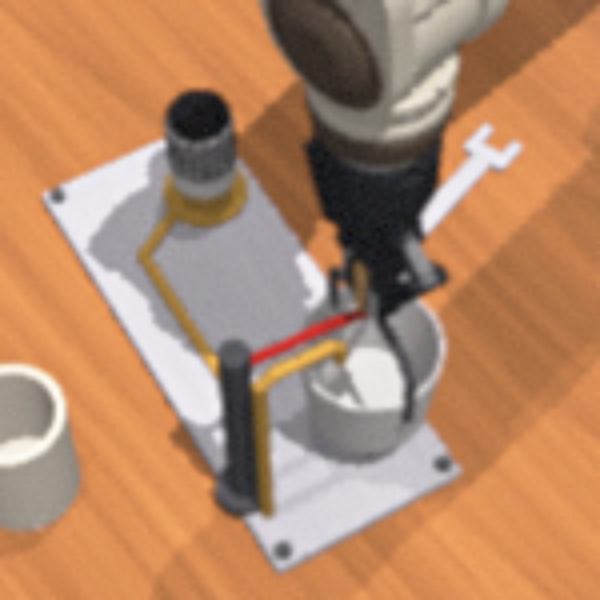

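The picture shows the wire running under the bar, and the +8 N upward force says the hook carries the pail. Releasing now and rising straight up.

Request:
apply_moves([
  [-0.001, 0, 0, 0, -1],
  [-0.001, 0, 0, 0, 0],
  [-0.001, 0, 0, 0, 0.3],
  [-0.001, 0, 0, 0, 0.6],
  [-0.001, 0, 0, 0, 0.6],
  [-0.001, 0, 0, 0, 0.6],
  [-0.02, 0, 0, 0, 0.6],
  [-0.05, 0, 0, 0, 0.6],
  [-0.09, 0, 0, 0, 0.6],
  [-0.09, 0, 0, 0, 0.6],
  [-0.09, 0, 0, 0, 0.6],
])

```text
time: 10.15
ee_pos: [0.585, 0.0916, 0.2771]
tcp_rot: [-27.8, 89.5, -35.2]
wrist_force: [0.3, 0.1, -0.7]
opening: 0.0683
```

```bash
python3 go.py 0.554 -0.147 0.24 60; python3 - <<'E'
from h import *
c=cams.camera("scene"); P,u,v=cloud(c)
k=(np.hypot(P[:,0]-.585,P[:,1]-.091)<.02)&(P[:,2]>.18)&(P[:,2]<.24); print(P[k].mean(0),P[k].max(0),P[k].min(0))
cv2.imwrite("pics/c6.png",cv2.resize(c['frame'][150:300,235:385],None,fx=4,fy=4))
E
```

```text
t 10.15 tcp [0.585  0.0916 0.2771] yang 82.7 down [ 0.007 -0.005 -1.   ] q [  9.1  12.   23.2 100.8  -0.3  16.4] F [ 0.3  0.1 -0.7] open 0.0683
move [ 0.038  -0.2405 -0.0006] roll 0.396
[0.5876043  0.0970853  0.20877947] [0.5976302  0.10582728 0.22495494] [0.565511   0.08146076 0.18010838]
```

View pics/c6.png

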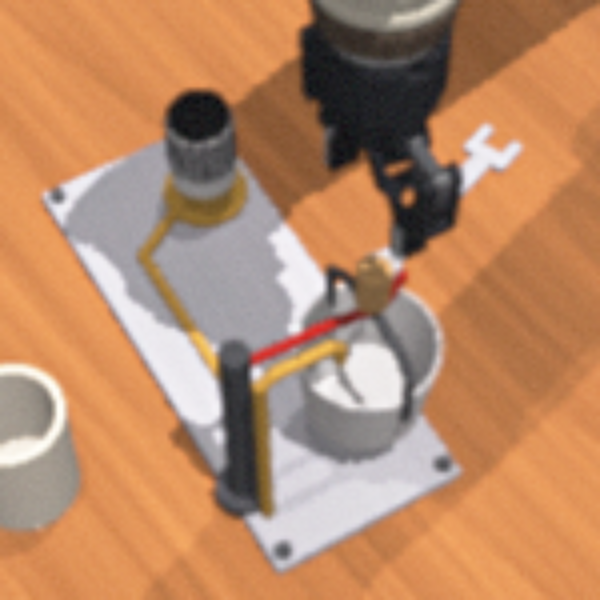

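Pail hangs free on the hook, with the knob at crop (375,280). Moving to the collar.

Request:
apply_moves([
  [0, -0.03, 0, 0, 0.8],
  [0, -0.07, 0, 0, 1],
  [0, -0.11, 0, 0, 1],
  [0, -0.15, 0, 0, 1],
  [0, -0.19, 0, 0, 1],
  [0, -0.22, 0, 0, 1],
  [0, -0.2405, -0.0005, 0, 1],
  [0, -0.2405, -0.0005, 0, 1],
  [0, -0.2405, -0.0005, 0, 1],
])

```text
time: 11.1
ee_pos: [0.5532, -0.1469, 0.2758]
tcp_rot: [-48.7, 89.7, -56.0]
wrist_force: [-0.6, 1.2, -0.0]
opening: 0.0853
```

```bash
python3 go.py 0.554 -0.147 0.07 82.7
```

```text
t 11.1 tcp [ 0.5532 -0.1469  0.2758] yang 82.6 down [ 0.003 -0.004 -1.   ] q [-14.8   9.2  19.8 100.3  -0.2  -7.4] F [-0.6  1.2 -0. ] open 0.0853
move [2.058e-01 8.000e-04 1.000e-04] roll -0.001
```

Request:
apply_moves([
  [0.04, 0.0005, 0, 0, 1],
  [0.08, 0.0005, 0, 0, 1],
  [0.12, 0.0005, 0, 0, 1],
  [0.15, 0.0005, 0, 0, 1],
  [0.18, 0.0005, 0, 0, 1],
  [0.2, 0.0005, 0, 0, 1],
  [0.206, 0.0005, 0, 0, 1],
  [0.206, 0.0005, 0, 0, 1],
  [0.206, 0.0005, 0, 0, 1],
])

```text
time: 12.0
ee_pos: [0.5544, -0.1469, 0.071]
tcp_rot: [-39.6, 89.6, -47.0]
wrist_force: [0.7, -0.6, -0.5]
opening: 0.0852
```

Request:
apply_moves([
  [0, 0, 0, 0, 0],
  [0, 0, 0, 0, 0],
  [0, 0, 0, 0, 0],
  [0, 0, 0, 0, -0.2],
  [0, 0, 0, 0, -1],
  [0, 0, 0, 0, -1],
  [0, 0, 0, 0, -1],
  [0, 0, 0, 0, -1],
], newtons=30)

```text
time: 12.8
ee_pos: [0.5549, -0.1482, 0.0723]
tcp_rot: [-42.7, 89.5, -50.1]
wrist_force: [-1.4, -5.2, 3.7]
opening: 0.0499
```

```bash
python3 go.py 0.554 -0.147 0.07 82.7
```

```text
t 12.8 tcp [ 0.5549 -0.1482  0.0723] yang 82.6 down [ 0.006 -0.007 -1.   ] q [-14.8   7.7  -4.5  77.3  -0.3  -7.4] F [-1.4 -5.2  3.7] open 0.0499
move [ 0.0023  0.001  -0.001 ] roll -0.002
```

Request:
apply_moves([
  [0, 0, 0, 0.06, -1],
  [0, 0, 0, 0.12, -1],
  [0, 0, 0, 0.18, -1],
  [0, 0, 0, 0.24, -1],
  [0, 0, 0, 0.3, -1],
  [0, 0, 0, 0.34, -1],
  [0.001, 0, 0, 0.34, -1],
  [0.002, 0, 0, 0.34, -1],
  [0.002, 0, 0, 0.34, -1],
])

```text
time: 13.7
ee_pos: [0.5551, -0.1489, 0.0721]
tcp_rot: [-22.5, 89.3, -49.3]
wrist_force: [-4.6, -3.7, 11.0]
opening: 0.0496
```

```bash
python3 go.py 0.554 -0.147 0.07 82.7
```

```text
t 13.7 tcp [ 0.5551 -0.1489  0.0721] yang 63.2 down [ 0.007 -0.009 -1.   ] q [-14.8   7.7  -4.6  77.2  -0.4  12. ] F [-4.6 -3.7 11. ] open 0.0496
move [ 0.0021  0.0012 -0.0019] roll -0.341
```

Request:
apply_moves([
  [-0.0005, -0.001, -0.0005, 0, -1],
  [0.0, -0.001, -0.0005, 0.06, -1],
  [0.0, -0.001, -0.0005, 0.12, -1],
  [0.001, -0.001, -0.0005, 0.12, -1],
  [0, -0.001, -0.0005, 0.18, -1],
  [0, -0.001, -0.0005, 0.24, -1],
  [0.001, -0.001, -0.0005, 0.24, -1],
  [0.001, -0.001, -0.0005, 0.24, -1],
])

```text
time: 14.5
ee_pos: [0.5544, -0.1495, 0.0719]
tcp_rot: [-5.0, 89.3, -45.4]
wrist_force: [-1.9, 1.1, 6.4]
opening: 0.0494
```

```bash
python3 go.py 0.554 -0.147 0.07 82.7
```

```text
t 14.5 tcp [ 0.5544 -0.1495  0.0719] yang 49.6 down [ 0.008 -0.008 -1.   ] q [-14.9   7.6  -4.7  77.1  -0.3  25.5] F [-1.9  1.1  6.4] open 0.0494
move [ 0.0018  0.0017 -0.002 ] roll -0.578
```

Request:
apply_moves([
  [0.001, 0, 0, 0.04, -1],
  [0.001, 0, 0, 0.08, -1],
  [0.001, 0, 0, 0.12, -1],
  [0.001, 0, 0, 0.16, -1],
  [0.0015, 0, 0, 0.16, -1],
])

```text
time: 15.0
ee_pos: [0.5545, -0.1496, 0.0704]
tcp_rot: [4.1, 89.3, -45.4]
wrist_force: [-0.5, -1.3, 1.0]
opening: 0.0498
```

Request:
apply_moves([
  [0.001, 0, 0, 0.04, -1],
  [0.001, 0, 0, 0.08, -1],
  [0.001, 0, 0, 0.12, -1],
  [0.001, 0, 0, 0.16, -1],
  [0.0015, 0, 0, 0.16, -1],
])

```text
time: 15.5
ee_pos: [0.5543, -0.1496, 0.0685]
tcp_rot: [11.4, 89.3, -47.1]
wrist_force: [-1.6, -1.0, -0.3]
opening: 0.0494
```

```bash
python3 go.py 0.554 -0.147 0.07 82.7
```

```text
t 15.5 tcp [ 0.5543 -0.1496  0.0685] yang 31.5 down [ 0.008 -0.009 -1.   ] q [-14.9   7.6  -5.   76.8  -0.4  43.6] F [-1.6 -1.  -0.3] open 0.0494
move [-0.0015  0.0011 -0.0024] roll -0.894
```

Upward force vanished and z fell, so the keyway has been found. Lowering gently.

Request:
apply_moves([
  [0.001, 0, 0, -0.03, -1],
  [0.002, 0, 0, -0.03, -1],
  [0.003, 0, 0, -0.03, -1],
  [0.004, 0, 0, -0.03, -1],
  [0.005, 0, 0, -0.03, -1],
  [0.006, 0, 0, -0.03, -1],
  [0.006, 0, 0, -0.03, -1],
], newtons=50)

```text
time: 16.2
ee_pos: [0.5544, -0.1497, 0.0628]
tcp_rot: [10.3, 89.3, -46.5]
wrist_force: [-1.6, -0.2, 2.6]
opening: 0.0492
```

```bash
python3 go.py 0.554 -0.147 0.0549 82.7
```

```text
t 16.2 tcp [ 0.5544 -0.1497  0.0628] yang 33.2 down [ 0.008 -0.009 -1.   ] q [-14.9   7.8  -5.5  76.1  -0.4  41.8] F [-1.6 -0.2  2.6] open 0.0492
move [ 0.0079  0.0011 -0.0025] roll -0.864
```

Request:
apply_moves([
  [0.002, 0, 0, 0, -1],
  [0.004, 0, 0, 0, -1],
  [0.006, 0, 0, 0, -1],
  [0.008, 0, 0, 0, -1],
  [0.01, 0, 0, 0, -1],
  [0.012, 0, 0, 0, -1],
  [0.013, 0, 0, 0, -1],
  [0.013, 0, 0, 0, -1],
])

```text
time: 17.0
ee_pos: [0.5547, -0.15, 0.0551]
tcp_rot: [16.4, 89.1, -40.4]
wrist_force: [-19.6, 4.7, 43.4]
opening: 0.0491
```

```bash
python3 go.py 0.554 -0.147 0.0549 82.7; python3 - <<'E'
from h import *
for n in("top","scene"):
    c=cams.camera(n); P,u,v=cloud(c)
    k=(np.hypot(P[:,0]-.585,P[:,1]-.091)<.02)&(P[:,2]>.18)&(P[:,2]<.24); print('knob',k.sum(),P[k].mean(0),P[k].max(0))
    k=(np.hypot(P[:,0]-.554,P[:,1]+.149)<.022)&(P[:,2]>.08)&(P[:,2]<.115); print('collar top',k.sum(),np.median(P[k],0))
cv2.imwrite("pics/c7.png",cv2.resize(c['frame'][130:300,215:385],None,fx=3.5,fy=3.5))
E
```

```text
t 17.0 tcp [ 0.5547 -0.15    0.0551] yang 33.2 down [ 0.012 -0.01  -1.   ] q [-14.9   7.8  -6.4  75.1  -0.4  41.8] F [-19.6   4.7  43.4] open 0.0491
move [ 0.0002  0.001  -0.0029] roll -0.864
knob 69 [0.58222645 0.09224823 0.21149053] [0.59599288 0.10391891 0.22320174]
collar top 0 [nan nan nan]
knob 130 [0.5876094  0.09695163 0.20907648] [0.5971254  0.10621331 0.22488477]
collar top 47 [ 0.5461459  -0.13904351  0.09347761]
  return _methods._mean(a, axis=axis, dtype=dtype,
  ret = um.true_divide(
```

View pics/c7.png

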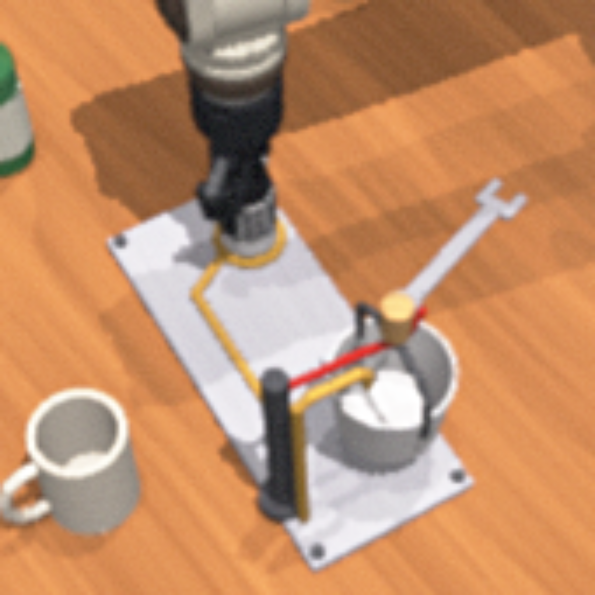

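Home: TCP z is 17 mm below the starting rest height, with a hard-stop force, and the pail is still hanging. I'll ease the excess push.

Request:
apply_moves([
  [0.001, -0.0008, -0.0005, 0, -1],
  [0.001, -0.0008, -0.0005, 0, -1],
  [0.001, -0.0008, -0.0005, 0, -1],
  [0.001, -0.0008, -0.0005, 0, -1],
])

```text
time: 17.5
ee_pos: [0.5545, -0.1499, 0.0555]
tcp_rot: [21.4, 89.0, -35.4]
wrist_force: [-2.9, 2.0, 11.7]
opening: 0.049
```

```bash
python3 go.py 0.554 -0.147 0.0549 82.7
```

```text
t 17.5 tcp [ 0.5545 -0.1499  0.0555] yang 33.2 down [ 0.014 -0.01  -1.   ] q [-15.    7.6  -6.5  74.9  -0.3  41.8] F [-2.9  2.  11.7] open 0.049
move [ 0.0006  0.0012 -0.0027] roll -0.863
```

Request:
apply_moves([
  [0.003, 0, 0, 0, -1],
  [0.003, 0, 0, 0, -1],
  [0.003, 0, 0, 0, -1],
  [0.003, 0, 0, 0, -1],
])

```text
time: 17.9
ee_pos: [0.5546, -0.15, 0.0553]
tcp_rot: [23.1, 88.9, -33.7]
wrist_force: [-10.9, 2.5, 25.7]
opening: 0.0493
```

```bash
python3 go.py 0.554 -0.147 0.0549 82.7
```

```text
t 17.9 tcp [ 0.5546 -0.15    0.0553] yang 33.2 down [ 0.016 -0.011 -1.   ] q [-15.    7.5  -6.6  74.8  -0.3  41.8] F [-10.9   2.5  25.7] open 0.0493
move [ 0.0004  0.0011 -0.0028] roll -0.863
```

```bash
python3 -c "
from workcell import bot
print(bot.job_done())"
```

```text
the job is handed in; nothing more can be done
None
```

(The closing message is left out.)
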